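# Unload the moisture analyser

### The arm

A 7-joint arm with a two-finger parallel gripper is mounted at the origin on the work surface. World frame = base frame: x ahead of the robot, y to its left, z up, the work surface at z = 0. Lengths are in m, angles in rad, forces in N, time in s.
With the tool pointing down it reaches from about 0.425 to 0.95 m from the base axis. Payload 4.7 kg.
Tool frame: the origin (TCP) lies midway between the tips of the shut fingers; the grasp point (between the pads) lies 19 mm behind it; z points along the fingers, y is the line along which they close (so a half turn about z gives the same grasp; the last joint's range is limited). The gripper opens to 87 mm and grips with 3 to 60 N. Pads are 19 mm wide; open, the fingers measure 117 mm over their backs; the gripper's body (75 mm by 190 mm) begins 51 mm behind the grasp point.
Start: joints at [-1.238, 0.469, -0.049, 1.532, 0.024, 1.141, -0.082], TCP at [0.239, 0.631, 0.223] pointing down, gripper open.
Joint ranges: [-2.59, 2.59], [-0.33, 1.99], [-1.39, 1.29], [0.1, 2.45], [-1.04, 4.18], [0.21, 1.99], [-2.66, 2.66]. Speed limits (rad/s): [2.57, 2.57, 3.14, 3.14, 3.14, 3.14, 3.14].

### API

Orientations are given as a rotation vector (axis times angle).
In Python, from plant import robot gives the robot as it stands. The module is installed in compiled form; this text tells all that it offers. Calls block until the motion is done:
- robot.movep(position, orientation): joint-space move of the TCP to a pose.
- robot.move_linear(position, rotation=None, v=0.15, threshold=None): straight line of the TCP; rotation=None keeps the orientation; v is the mean speed in m/s. With threshold (N) it stops when the force on the tool has changed by that much, and returns True; else False.
- robot.move_j(angles): joint-space move.
- robot.move_gripper(opening): finger opening in m; the grip force is fixed at half the most; returns when the fingers have stopped.
- robot.hold(seconds).
- robot.inverse_kinematics(position, orientation): joint angles nearest the present ones, or None.
- robot.capture(name): name is "side" or "top"; returns the picture (420x560x3 uint8, red, green, blue); there is no depth.
- robot.camera_model(name): a dict with "vfov" (degrees; the focal length in pixels is half the picture's height over the tangent of half this angle, whatever the lens; pixels are square), "cx", "cy" (the principal point, pixels), "k1" (the pictures are not rectified: a ray, as slopes to the right and down, at radius r is drawn at 1 + k1 r^2 times it, then the intrinsics apply), "eye" and "orientation" of the camera in the world. Camera axes: x right, y up, looking along -z (the intrinsics and any distortion apply to the point x, -y, -z); pixel columns grow to the right and rows downward; lengths in m; the calibration is good to about 2 mm. A picture is of the moment at which its call begins. camera_model takes no time and is no camera call.
A pose or a line that the arm cannot do raises robot.PlanningError and nothing moves.
- robot.sign_off(): hands the job in; it is judged then, once.
Trained networks look in the newest picture that a camera, given by its name, has taken for a name from the list of things; names that differ only in an ending like _2 or _b are one class to them, and where a whole thing is asked for, a point or a joint stands for the part that bears it (a point fixed in the world has none). Each returns a list of dicts, best first, with "p" (0 to 1); they miss things now and then, are a little off and sometimes report something else, mostly with a low value. They report only what shows in the picture. A call takes as long as a camera call. They do not tell look-alikes from the thing itself.
- robot.find_in(camera, thing): "position" ([x, y, z] in m, in the coordinates of the camera as it stood for that picture, good to about 4 mm: the middle of the surface that is visible of it).
- robot.pinpoint(camera, thing): "position" ([x, y, z] in m, in the coordinates of the camera as it stood for that picture, good to about 4 mm: a listed point, or the origin of a listed thing).
Readings, each from a call of its own:
- robot.current_t(): time.
- robot.current_joint_pos(): joint angles.
- robot.current_qvel(): joint speeds.
- robot.current_joint_torque(): joint torques, N m.
- robot.current_position(): TCP position.
- robot.current_orientation(): TCP orientation.
- robot.current_wrist_force(): force on the tool from outside, world axes, zero at the start.
- robot.current_moment(): the same for the moment, N m.
- robot.current_gripper_width(): finger opening in m.
- robot.current_grip_force(): force on a finger pad.
Only numpy, scipy, OpenCV 4.12 (cv2) and the standard library are available. Lean on these libraries where they do the work, as an engineer would, in place of code of your own. Each camera call takes 0.05 s, during which the arm holds its last target. There are 200 camera calls.

### The job

The drying run is over: lift the moisture analyser's hood (it has a black nose handle) past its balance point, without flinging or slamming it, so that it rests open by itself. Then lift out the sample dish with the orange grip, keeping all three kernel halves in it, and set it down, not dropped, on the middle of the white ceramic cooling tile. Leave the hood standing open and the other things on the bench where they are.

Things in the scene. Friction and masses are not known exactly. Their poses are not given: they have to be found in the camera images.
- analyser: moisture analyser, fixed: white body 355 mm deep (x), 200 wide (y). Origin: centre of its underside; x points from its front (robot side) to its back. Flat chamber deck 78 mm above the bench; sloping control panel in front of it, 46 to 78 mm high. Over the deck a blue hinged hood, 199 deep, 180 wide, 62 tall. The dish stands under it on a round support 80 mm wide at x=17.5, y=0, its top at 86 mm.
- hood (a joint): hood hinge, rad: 0 shut, grows as the hood's front rises; firm stop at 0.84. A steel counterweight behind the hinge balances it near 0.44: below it falls shut, above it falls back on the stop and stays; lightly damped. 1 to 2 N at the handle lifts it. At the stop the hood still leans over the chamber, the handle 160 mm above the dish's grip: no room for a gripper pointing straight down.
- hood_grip (a point): grip point in the black nose handle in the middle of the hood's front: a bar 46 mm long sticking out forward, 16 wide (y), 26 tall. The point is 31 mm ahead of the hood's front face; hood shut: 108 mm above the bench, 236 mm ahead of (-x) and 20 mm above the hinge line. Axes turn with the hood: x from nose to hinge, y along the hinge.
- hood_hinge (a point): middle of the hood's hinge line, which runs along the analyser's y axis: at x = +112.5 mm of the analyser, 88 mm above the bench. Axes as the analyser's.
- dish: sample dish in its handler, loose, about 90 g: aluminium dish 92 mm wide, 14 tall, 3 mm wall, 2 mm floor, in an orange ring 102 mm wide with an orange upright grip fin on its -x side. Origin: centre of the dish's underside; z up. It starts on its support under the hood, fin to the analyser's front, holding three kernel halves.
- dish_grip (a point): grip point of the orange fin: a flat upright tab 32 mm long (x), 10 mm thick (y), from 8 to 42 mm above the dish's underside. The point is at x = -67 mm, y = 0, z = 30 mm of the dish; axes as the dish's.
- tile: white ceramic cooling tile, fixed on the bench to the left or right of the analyser, 150 x 150 x 10 mm. Origin: centre of its underside, on the bench; its top is 10 mm above.
- stirrer: white magnetic stirrer with a round metal plate, 150 x 160 mm, 82 tall, fixed, on the other side of the analyser; not needed.
- kernel1: loose dried palm kernel half, brown, dome 28 mm wide and 13 tall, 12 g, flat side down in the dish. Origin: centre of its flat side.
- kernel2: loose dried palm kernel half, brown, dome 28 mm wide and 13 tall, 12 g, flat side down in the dish. Origin: centre of its flat side.
- kernel3: loose dried palm kernel half, brown, dome 28 mm wide and 13 tall, 12 g, flat side down in the dish. Origin: centre of its flat side.
- amber: amber glass reagent bottle, 72 mm wide, 150 tall (bystander). Origin: centre of its underside.
- pot_near: black nursery cup 80 mm wide and 110 tall with a palm seedling, about 230 mm tall in all (bystander). Origin: centre of its underside.
- pot_far: black nursery cup 80 mm wide and 110 tall with a taller palm seedling, about 250 mm in all (bystander). Origin: centre of its underside.
- beaker: glass beaker, 100 mm wide, 140 tall (bystander). Origin: centre of its underside.
- jar: greenish culture jar with white cap, 66 mm wide, 100 tall (bystander). Origin: centre of its underside.
- cup: clear plastic cup, 76 mm wide, 90 tall (bystander). Origin: centre of its underside.
- scoop: steel weighing scoop 190 mm long, lying flat (bystander). Origin: middle of its length.
- spare: clean empty aluminium dish without a grip, 92 mm wide, 14 tall, lying on the bench (bystander). Origin: centre of its underside.
Things that resemble listed ones, but are neither listed nor needed, are in the scene too. Several things have the shape of the tile; the one meant has the colours described above.

How it is judged:
By the outcome, as a careful person would: the job done as asked, in the order asked, and still so for the second after the job is handed in, with the robot touching nothing.
It also fails if it takes over 64 s, if anything falls off the work surface, if the arm or the gripper's body presses on something with over 40 N, if the wrist force passes 120 N, or if a joint passes its speed limit or range.

## Working session

There is one attempt and no reset: what is moved stays moved. The work goes in short steps, each a Python script; the robot and the scene stay as the last script left them, time stands still between calls to the robot, and variables do not carry over. Pictures are saved under pics/ and viewed, at most 10 in all, crops included, and the job is handed in when it is done.

```bash
mkdir -p pics; cat > h.py <<'E'
import numpy as np, cv2
from scipy.spatial.transform import Rotation as R
from plant import robot
def cam(n):
    m=robot.camera_model(n); o=np.array(m["orientation"],float)
    Rm=R.from_rotvec(o).as_matrix() if o.size==3 else o.reshape(3,3)
    return m,Rm,np.array(m["eye"])
def w(n,p):
    m,Rm,e=cam(n); return Rm@np.array(p)+e
def px(n,P):
    m,Rm,e=cam(n); q=Rm.T@(np.array(P)-e); s=np.array([q[0],-q[1]])/-q[2]
    f=210/np.tan(np.radians(m["vfov"])/2); s=s*(1+m["k1"]*(s@s)); return np.round([m["cx"]+f*s[0],m["cy"]+f*s[1]],1)
def snap(n,f):
    im=robot.capture(n); cv2.imwrite(f"pics/{f}.png",im[:,:,::-1]); return im
E
cat > a.py <<'E'
from h import *
for n in("side","top"):
    snap(n,n+"0"); m=robot.camera_model(n); print(n,m)
    for t in "analyser hood_grip hood_hinge dish dish_grip tile stirrer amber pot_near pot_far beaker jar cup scoop spare".split():
        print(t,[(round(d["p"],2),np.round(w(n,d["position"]),3).tolist(),px(n,w(n,d["position"])).tolist()) for d in robot.pinpoint(n,t)[:4]])
print(robot.current_t(),robot.current_orientation())
E
python3 a.py
```

```text
side {'vfov': 42.47701746653359, 'cx': 292.62174182126694, 'cy': 216.92363385237184, 'k1': -0.1385858579000718, 'eye': array([ 1.14071587, -1.21017374,  1.21599959]), 'orientation': array([0.87410412, 0.21800181, 0.47417682])}
analyser [(0.65, [0.608, 0.023, 0.003], [328.9, 248.2])]
hood_grip [(0.66, [0.485, 0.024, 0.114], [297.0, 210.8])]
hood_hinge [(0.85, [0.722, 0.011, 0.086], [360.9, 242.9])]
dish [(0.69, [0.416, 0.356, -0.001], [322.0, 182.7])]
dish_grip [(0.24, [0.582, 0.267, -0.003], [351.4, 208.2])]
tile [(0.78, [0.415, -0.315, 0.0], [223.5, 292.8]), (0.65, [0.17, -0.296, -0.001], [165.2, 262.0])]
stirrer [(0.88, [0.415, 0.355, -0.001], [321.6, 182.9])]
amber [(0.68, [0.707, 0.328, 0.001], [389.3, 208.8])]
pot_near [(0.62, [0.685, -0.25, -0.003], [311.7, 312.4]), (0.59, [0.653, -0.412, 0.0], [274.5, 346.1])]
pot_far [(0.87, [0.562, -0.549, 0.002], [219.3, 367.6])]
beaker [(0.97, [0.557, 0.494, -0.003], [368.9, 176.0])]
jar [(0.77, [0.422, 0.567, 0.0], [345.8, 157.4]), (0.63, [0.611, 0.023, -0.002], [329.4, 249.7]), (0.36, [0.415, 0.355, -0.002], [321.5, 182.9])]
cup [(0.76, 
[... 805 characters left out ...]
2], [170.1, 227.0])]
amber [(0.78, [0.707, 0.324, -0.004], [183.5, 145.3])]
pot_near [(0.55, [0.65, -0.411, -0.002], [388.5, 162.4])]
pot_far [(0.62, [0.56, -0.547, -0.003], [426.9, 187.3])]
beaker [(0.91, [0.559, 0.492, -0.002], [134.0, 185.0]), (0.74, [0.726, 0.016, 0.087], [269.7, 131.3])]
jar [(0.73, [0.607, 0.018, -0.002], [268.7, 172.5]), (0.6, [0.418, 0.571, -0.002], [108.7, 224.5]), (0.48, [0.725, 0.016, 0.085], [269.8, 131.8])]
cup [(0.8, [0.399, -0.566, 0.002], [435.8, 231.9])]
scoop [(0.79, [0.686, -0.246, 0.003], [342.8, 151.5]), (0.44, [0.486, 0.027, 0.106], [265.5, 199.7])]
spare [(0.86, [0.582, 0.263, -0.003], [198.7, 179.1])]
1.6 [5.65253863e-01 3.09031581e+00 1.19115359e-04]
```

View pics/side0.png

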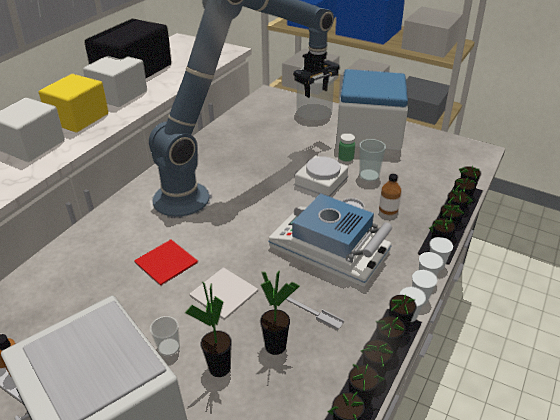

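View pics/top0.png

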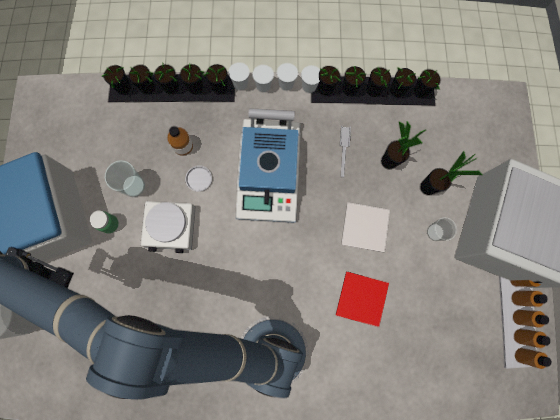

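The side view shows the blue hood with its nose handle near (297,211). Two objects have the tile's shape: one white at side (223,293) / top (366,228), one red at side (166,262) / top (362,299). The white one fits the description. The network's best "tile" hit in the top view was the red one, so I'll check an enlarged crop with the models overlaid.

```bash
cat > b.py <<'E'
from h import *
A=np.array([0.611,0.0195]);yaw=-0.06
T=np.array([0.415,-0.315])
im=cv2.imread("pics/top0.png"); x0,y0,s=220,90,4
big=cv2.resize(im[y0:y0+150,x0:x0+190],None,fx=s,fy=s,interpolation=cv2.INTER_CUBIC)
def quad(c,yaw,hx,hy,z,col,ox=0):
    c_,s_=np.cos(yaw),np.sin(yaw); P=[]
    for a,b in((-1,-1),(1,-1),(1,1),(-1,1)):
        u=ox+a*hx;v=b*hy; q=px("top",[c[0]+c_*u-s_*v,c[1]+s_*u+c_*v,z]); P.append((q-[x0,y0]+.5)*s)
    cv2.polylines(big,[np.int32(P)],True,col,1)
quad(A,yaw,.1775,.1,.046,(0,0,255)); quad(A,yaw,.0995,.09,.14,(0,255,0),ox=-.0925+.0995)
# tile contour fit
side=cv2.imread("pics/side0.png")
for n,i,c in(("top",im,(366,228)),("side",side,(223,293))):
    m=np.zeros((422,562),np.uint8); cv2.floodFill(i.copy(),m,c,0,(4,)*3,(4,)*3,4|cv2.FLOODFILL_MASK_ONLY|(255<<8))
    m=m[1:-1,1:-1]; cs=max(cv2.findContours(m,0,2)[0],key=cv2.contourArea)[:,0].astype(float)
    M,Rm,e=cam(n);f=210/np.tan(np.radians(M["vfov"])/2)
    W=[]
    for p in cs:
        d=(p-[M["cx"],M["cy"]])/f; u=d.copy()
        for _ in range(20): u=d/(1+M["k1"]*(u@u))
        r=Rm@[u[0],-u[1],-1]; W.append((e+r*(0.010-e[2])/r[2])[:2])
    r=cv2.minAreaRect(np.float32(W)*1000); print(n,r)
    if n=="top": quad(np.array(r[0])/1000,np.radians(r[2]),.075,.075,.01,(255,0,0))
cv2.imwrite("pics/crop1.png",big)
E
python3 b.py
```

```text
top ((414.45953369140625, -313.3606872558594), (145.13682556152344, 144.61199951171875), 80.4625244140625)
side ((416.3904113769531, -313.01739501953125), (140.48681640625, 145.2726593017578), 80.38418579101562)
```

View pics/crop1.png

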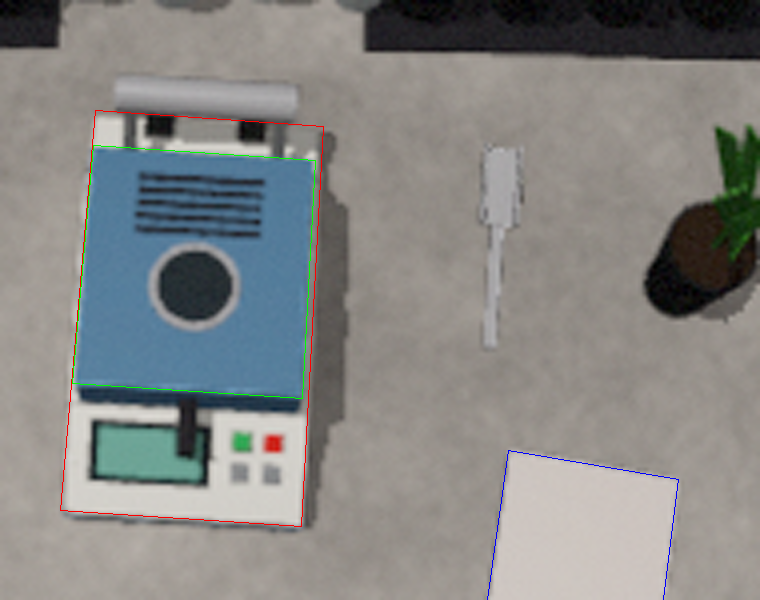

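The crop shows the white tile at lower right. The body and hood outlines fit the analyser, with the handle around (187,430) in the crop. Tile centre is (0.4155, -0.3135). Next I'll check reachability for the whole plan.

```bash
cat >> h.py <<'E'
YAW=-0.058; A=np.array([0.6115,0.0195]); TILE=np.array([0.4155,-0.3135])
def ori(head,al,flip):
    h=np.array([np.cos(head),np.sin(head),0]); z=h*np.sin(al)-np.array([0,0,np.cos(al)])
    y=flip*np.array([-h[1],h[0],0]); return np.c_[np.cross(y,z),y,z]
def pose(g,head,al,flip,back=0.):
    M=ori(head,al,flip); return np.array(g)+M[:,2]*(0.019-back), R.from_matrix(M).as_rotvec()
def an(x,y,z):
    c,s=np.cos(YAW),np.sin(YAW); return np.array([A[0]+c*x-s*y,A[1]+s*x+c*y,z])
def hood(th):
    c,s=np.cos(th),np.sin(th); return an(.1125-.236*c+.020*s,0,.088+.236*s+.020*c)
def dgrip(x,z): return an(x-.067,0,z+.030)     # dish centre at analyser x, underside z
def tgrip(head,z): return np.array([*(TILE-.067*np.array([np.cos(head),np.sin(head)])),z+.030])
E
cat > c.py <<'E'
from h import *
ik=lambda p:(lambda q:"ok "+str(np.round(q,2)) if q is not None else "--")(robot.inverse_kinematics(*p))
for fl in(1,-1):
    for al in(.7,.85,1.0):
        print("F",fl,al)
        print(" hood",[ik(pose(hood(t),YAW,al-t,fl,b))[:2] for t,b in((0,.1),(0,0),(.4,0),(.84,0),(.84,.1))],ik(pose(hood(0),YAW,al,fl)),ik(pose(hood(.84),YAW,al-.84,fl)))
        print(" dish",[ik(pose(dgrip(x,z),YAW,al,fl,b))[:2] for x,z,b in((.0175,.086,.1),(.0175,.086,0),(.0175,.13,0),(-.2,.13,0))],ik(pose(dgrip(.0175,.086),YAW,al,fl)))
        for hd in(-1.4,-1.0,-.65,-.3,0,.4): print(" tile",hd,ik(pose(tgrip(hd,.15),hd,al,fl))[:2],ik(pose(tgrip(hd,.01),hd,al,fl)),ik(pose(tgrip(hd,.01),hd,al,fl,.08))[:2])
E
python3 c.py
```

```text
F 1 0.7
 hood ['--', '--', 'ok', 'ok', 'ok'] -- ok [-0.34  0.36  0.32  1.64 -0.13  1.3   1.53]
 dish ['ok', 'ok', 'ok', '--'] ok [ 0.08  0.33 -0.33  2.37  2.3   0.36 -0.91]
 tile -1.4 ok ok [-0.38  0.58  0.53  2.43  1.51  0.4  -1.25] ok
 tile -1.0 -- -- --
 tile -0.65 -- -- --
 tile -0.3 -- -- --
 tile 0 -- -- --
 tile 0.4 ok ok [ 1.56  0.64 -0.6   2.22 -0.9   0.45 -2.41] ok
F 1 0.85
 hood ['--', '--', 'ok', 'ok', 'ok'] -- ok [-0.41  0.29  0.37  1.74 -0.11  1.12  1.51]
 dish ['--', '--', 'ok', '--'] --
 tile -1.4 ok ok [ 0.    0.59 -0.05  2.43  1.6   0.87 -1.4 ] ok
 tile -1.0 -- -- --
 tile -0.65 -- -- --
 tile -0.3 -- -- --
 tile 0 -- -- --
 tile 0.4 ok ok [ 1.76  0.79 -0.79  2.21 -0.85  0.43 -2.36] ok
F 1 1.0
 hood ['--', '--', 'ok', 'ok', 'ok'] -- ok [-0.48  0.22  0.42  1.85 -0.08  0.94  1.48]
 dish ['--', '--', '--', '--'] --
 tile -1.4 ok ok [-0.23  0.7   0.14  2.45  1.62  0.91 -1.57] --
 tile -1.0 -- -- --
 tile -0.65 -- -- --
 tile -0.3 -- -- --
 tile 0 -- -- --
 tile 0.4 ok ok [ 1.83  0.89 -0.79  2.2  -0.96  0.51 -2.16] ok
F -1 0.7
 hood ['--', '--', 'ok', 'ok', 'ok'] -- ok [
[... 296 characters left out ...]
   2.22 -0.9   0.45  0.73] ok
F -1 0.85
 hood ['--', '--', 'ok', 'ok', 'ok'] -- ok [-0.72  0.34  0.79  1.76 -0.27  1.14 -1.47]
 dish ['--', '--', 'ok', '--'] --
 tile -1.4 ok ok [-0.11  0.59  0.09  2.43  1.6   0.79  1.72] ok
 tile -1.0 -- -- --
 tile -0.65 -- -- --
 tile -0.3 -- -- --
 tile 0 -- -- --
 tile 0.4 ok ok [ 1.76  0.79 -0.79  2.21 -0.85  0.43  0.79] ok
F -1 1.0
 hood ['--', '--', 'ok', 'ok', 'ok'] -- ok [-0.76  0.25  0.78  1.86 -0.2   0.95 -1.54]
 dish ['--', '--', '--', '--'] --
 tile -1.4 ok ok [-0.22  0.69  0.14  2.44  1.62  0.91  1.57] --
 tile -1.0 -- -- --
 tile -0.65 -- -- --
 tile -0.3 -- -- --
 tile 0 -- -- --
 tile 0.4 ok ok [ 1.83  0.89 -0.79  2.2  -0.96  0.51  0.98] ok
```

```bash
cat > c.py <<'E'
from h import *
def ok(p):
    q=robot.inverse_kinematics(*p); return "." if q is None else "O"
fl=1
for al in(.1,.2,.3,.4,.5,.6,.7):
    print(al,"hood0","".join(ok(pose(hood(0),YAW,al,fl,b)) for b in(0,.05,.1)),
     "dish",["".join(ok(pose(dgrip(.0175-d*np.sin(al)+0,.086+d*np.cos(al)),YAW,al,fl)) for d in(-.0,.03,.06,.1,.15))],
     "back",["".join(ok(pose(dgrip(.0175,.086),YAW,al,fl,b)) for b in(.03,.06,.1))],
     "tile",[(hd,"".join(ok(pose(tgrip(hd,z),hd,al,fl)) for z in(.01,.05,.15,.2))) for hd in(-1.5,-1.2,-1,-.8,-.6,-.4,-.2,0,.2,.4)])
for al in(-.1,-.2,-.3,-.4,-.5,-.6): print(al,ok(pose(hood(.84),YAW,al,fl)),ok(pose(hood(.84),YAW,al,fl,.08)))
q=[robot.inverse_kinematics(*pose(hood(0),YAW,al,fl)) for al in(.1,.3)];print(q)
E
python3 c.py
```

```text
0.1 hood0 OOO dish ['OOOOO'] back ['OOO'] tile [(-1.5, 'OOOO'), (-1.2, 'OOOO'), (-1, 'OOOO'), (-0.8, 'OOOO'), (-0.6, 'OOOO'), (-0.4, 'OOOO'), (-0.2, 'OOOO'), (0, 'OOOO'), (0.2, 'OOOO'), (0.4, 'OOOO')]
0.2 hood0 OOO dish ['OOOOO'] back ['OOO'] tile [(-1.5, 'OOOO'), (-1.2, 'OOOO'), (-1, 'OOOO'), (-0.8, 'OOOO'), (-0.6, 'OOOO'), (-0.4, 'OOOO'), (-0.2, 'OOOO'), (0, 'OOOO'), (0.2, 'OOOO'), (0.4, 'OOOO')]
0.3 hood0 OOO dish ['OOOOO'] back ['OOO'] tile [(-1.5, 'OOOO'), (-1.2, 'OOOO'), (-1, 'OOOO'), (-0.8, 'OOOO'), (-0.6, 'OOOO'), (-0.4, 'OOOO'), (-0.2, 'OOOO'), (0, 'OOOO'), (0.2, 'OOOO'), (0.4, 'OOOO')]
0.4 hood0 OOO dish ['OOOOO'] back ['OOO'] tile [(-1.5, 'OOOO'), (-1.2, 'OOOO'), (-1, 'OOOO'), (-0.8, '.OOO'), (-0.6, '.OOO'), (-0.4, '.OOO'), (-0.2, 'OOOO'), (0, 'OOOO'), (0.2, 'OOOO'), (0.4, 'OOO.')]
0.5 hood0 OOO dish ['OOOOO'] back ['OOO'] tile [(-1.5, 'OOOO'), (-1.2, 'OOOO'), (-1, '..OO'), (-0.8, '..OO'), (-0.6, '..OO'), (-0.4, '..OO'), (-0.2, '.OOO'), (0, 'OOO.'), (0.2, 'OOO.'), (0.4, 'OOOO')]
0.6 hood0 ... dish ['OOOOO'] back ['OOO'] tile [(-1.5, 'OOOO'), (-1.2, '..OO'), (-1, '..OO'), (-0.8, '...O'), (-0.6, '...O'), (-0.4, '...O'), (-0.2, '....'), (0, 'OO..'), (0.2, 'OO..'), (0.4, 'OOOO')]
0.7 hood0 ... dish ['OOOO.'] back ['OOO'] tile [(-1.5, 'OOOO'), (-1.2, '..OO'), (-1, '...O'), (-0.8, '....'), (-0.6, '....'), (-0.4, '....'), (-0.2, '....'), (0, '....'), (0.2, 'OOO.'), (0.4, 'OOOO')]
-0.1 O O
-0.2 O O
-0.3 O O
-0.4 O O
-0.5 O O
-0.6 O O
[array([-0.38288358,  0.30793913,  0.27278306,  2.17483353, -0.11701507,
        0.57408867,  1.48168263]), array([-0.42776134,  0.24932863,  0.28052286,  2.30510879, -0.00936748,
        0.30355052,  1.35574712])]
```

```bash
cat > d.py <<'E'
from h import *
al=.4
robot.movep(*pose(hood(0),YAW,al,1,.15)); print(robot.current_t(),np.round(robot.current_joint_pos(),2))
robot.move_linear(*pose(hood(0),YAW,al,1,.06),v=.15)
hit=robot.move_linear(*pose(hood(0),YAW,al,1,0),v=.06,threshold=6); print("hit",hit)
im=snap("side","grip1"); cv2.imwrite("pics/grip1c.png",cv2.resize(im[130:290,210:410,::-1],None,fx=3.5,fy=3.5,interpolation=2))
print(robot.current_t(),robot.current_position(),robot.current_wrist_force())
E
python3 d.py
```

```text
3.85 [-0.8  -0.18  0.49  2.33  0.38  0.62  0.94]Traceback (most recent call last):
  File "d.py", line 5, in <module>
    hit=robot.move_linear(*pose(hood(0),YAW,al,1,0),v=.06,threshold=6); print("hit",hit)
plant.PlanningError: the arm cannot follow that straight line within its joint ranges
```

```bash
sed -i 's/^al=.4/al=.2/; s/,1,.15)); print/,1,.09)); print/; /1,.06),v=.15/d' d.py; sed -i '2a q=robot.inverse_kinematics(*pose(hood(0),YAW,.2,1,0)); print(q)' d.py; python3 d.py
```

```text
[-0.67670602  0.30725755  0.60586553  2.25337664 -0.32331097  0.45403146
  1.68096748]
5.025 [-0.67  0.09  0.53  2.2  -0.01  0.66  1.38]
hit False
6.725 [0.49215955 0.0265289  0.08970714] [-0.45395271  0.31653156 -0.84507361]
```

View pics/grip1c.png

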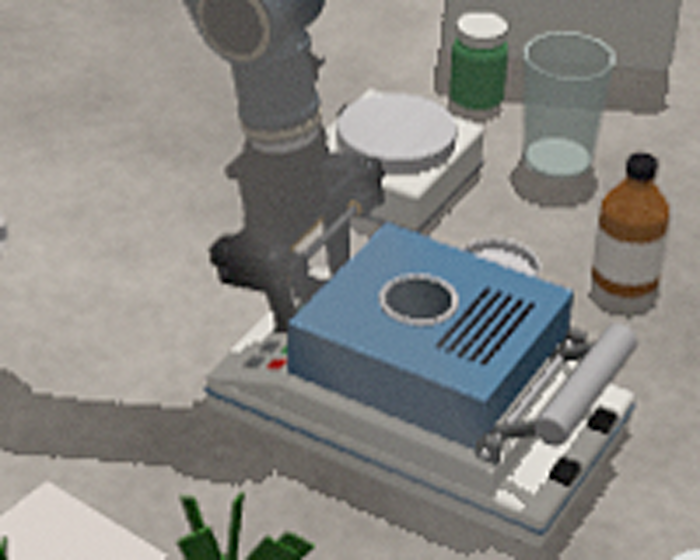

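The crop shows the fingers straddling the handle at the hood's front, around (290,300), with the hood still shut and undisturbed. Next: grip and lift along the arc.

```bash
cat > e.py <<'E'
from h import *
robot.move_gripper(0.0); print("w",robot.current_gripper_width(),robot.current_grip_force(),robot.current_wrist_force())
al=.2; last=0
for th in np.linspace(.1,.8,8):
    r=max(al-th,-.5)
    robot.move_linear(*pose(hood(th),YAW,r,1),v=.06)
    print(round(th,2),round(robot.current_t(),2),np.round(robot.current_wrist_force(),1),round(robot.current_gripper_width(),4),np.round(robot.current_joint_pos(),2))
im=snap("side","lift1"); cv2.imwrite("pics/lift1c.png",cv2.resize(im[100:290,210:410,::-1],None,fx=3,fy=3,interpolation=2))
print([np.round(w("side",d["position"]),3) for d in robot.pinpoint("side","hood_grip")],hood(.8))
E
python3 e.py
```

```text
w 0.015630740036594912 30.001185187138617 [ 0.06241956 -7.13316751  0.26491619]
0.1 8.4 [ 0.1 -5.3 -0.4] 0.0154 [-0.55  0.29  0.48  2.16 -0.19  0.64  1.56]
0.2 8.93 [ 0.3 -6.3 -1.4] 0.0157 [-0.54  0.3   0.49  2.06 -0.19  0.82  1.57]
0.3 9.47 [-0.1 -5.7 -1.3] 0.0155 [-0.51  0.33  0.49  1.96 -0.19  0.99  1.59]
0.4 10.0 [-0.1 -4.8 -0.3] 0.0157 [-0.49  0.38  0.49  1.86 -0.2   1.16  1.6 ]
0.5 10.53 [-0.1 -5.4 -1. ] 0.0156 [-0.46  0.43  0.49  1.75 -0.21  1.32  1.62]
0.6 11.07 [-0.1 -4.4 -0.9] 0.0157 [-0.43  0.49  0.49  1.64 -0.22  1.48  1.63]
0.7 11.6 [ 0.1 -4.8  0.2] 0.0154 [-0.4   0.56  0.48  1.52 -0.23  1.63  1.65]
0.8 12.14 [ 0.1 -5.  -0.6] 0.0157 [-0.38  0.57  0.49  1.46 -0.23  1.68  1.65]
[array([0.571, 0.025, 0.277]), array([ 0.555,  0.495, -0.001])] [0.57398752 0.02167817 0.27123017]
```

View pics/lift1c.png

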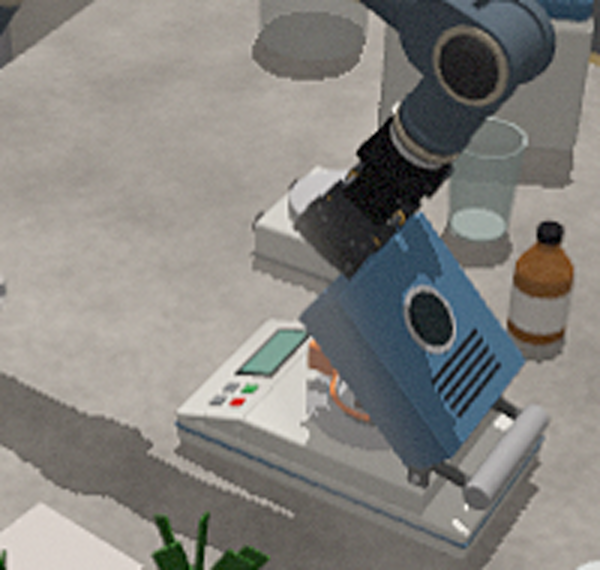

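The crop shows the hood gripped and well open at about 0.8, with the orange dish visible under it around (335,370). Next: ease it onto the stop, release, and locate the dish.

```bash
cat > f.py <<'E'
from h import *
hit=robot.move_linear(*pose(hood(.845),YAW,-.5,1),v=.03,threshold=6)
print(hit,robot.current_t(),robot.current_wrist_force(),robot.current_position()-pose(hood(.845),YAW,-.5,1)[0])
robot.move_gripper(.05); robot.move_linear(pose(hood(.845),YAW,-.5,1,.09)[0],v=.15)
robot.move_gripper(.087)
robot.movep(*pose(an(-.25,0,.30),YAW,.4,1)); print(robot.current_t())
for n in("side","top"):
    im=snap(n,"open_"+n)
    for t in("hood_grip","dish","dish_grip","kernel1"): print(n,t,[(round(d["p"],2),np.round(w(n,d["position"]),3)) for d in robot.pinpoint(n,t)[:3]])
    if n=="side": cv2.imwrite("pics/open_c.png",cv2.resize(im[100:290,210:410,::-1],None,fx=3,fy=3,interpolation=2))
print("exp",hood(.84),an(.0175,0,.086),dgrip(.0175,.086))
E
python3 f.py
```

```text
True 12.5917 [-0.19209309 -0.28420383  2.91474427] [-0.00268504 -0.00198683 -0.00219236]
16.1917
side hood_grip [(0.57, array([0.577, 0.02 , 0.28 ]))]
side dish [(0.53, array([0.631, 0.024, 0.092]))]
side dish_grip [(0.7, array([0.559, 0.02 , 0.113])), (0.46, array([ 0.562, -0.55 , -0.001]))]
side kernel1 []
top hood_grip [(0.92, array([0.58 , 0.022, 0.277])), (0.66, array([ 0.412, -0.313, -0.001]))]
top dish [(0.59, array([0.629, 0.027, 0.087]))]
top dish_grip [(0.76, array([0.559, 0.022, 0.113]))]
top kernel1 [(0.52, array([0.627, 0.001, 0.089])), (0.16, array([ 0.686, -0.249,  0.001]))]
exp [0.5814223  0.02124647 0.27708503] [0.62897057 0.01848557 0.086     ] [0.56208324 0.02236939 0.116     ]
```

View pics/open_c.png

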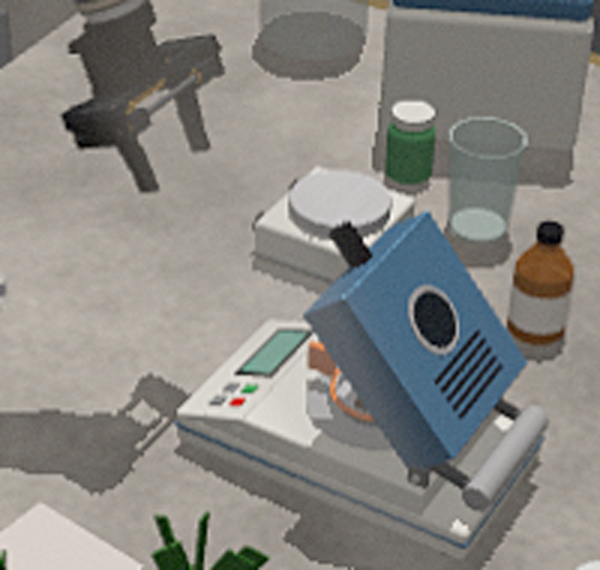

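The hood rests open by itself; the handle reads z≈0.278 against 0.277 expected. The orange fin is at about (320,355) in the crop and the dish is where the model predicts. Next: a tilted grasp of the fin.

```bash
cat > g.py <<'E'
from h import *
al=.5; G=np.array([.5605,.0215,.116])+[-.002,0,.003]
robot.move_gripper(.06)
robot.movep(*pose(G,YAW,al,1,.12))
print("hit",robot.move_linear(*pose(G,YAW,al,1),v=.1,threshold=6), robot.current_t(),np.round(robot.current_joint_pos(),2))
robot.move_gripper(0.0); print(robot.current_gripper_width(),robot.current_grip_force(),robot.current_wrist_force())
p0=robot.current_position()
robot.move_linear(p0+[0,0,.012],v=.03); robot.hold(.2); print(robot.current_wrist_force(),robot.current_moment())
b=np.array([-np.sin(al)*np.cos(YAW),-np.sin(al)*np.sin(YAW),np.cos(al)])
robot.move_linear(p0+[0,0,.012]+.06*b,v=.06); print(robot.current_t(),robot.current_gripper_width())
for n in("side","top"):
    im=snap(n,"up_"+n); print([(round(d["p"],2),np.round(w(n,d["position"]),3)) for d in robot.pinpoint(n,"dish")[:3]])
im=cv2.imread("pics/up_side.png");cv2.imwrite("pics/up_c.png",cv2.resize(im[130:270,240:400],None,fx=4,fy=4,interpolation=2))
print("exp dish",robot.current_position()-p0+an(.0175,0,.086))
E
python3 g.py
```

```text
Traceback (most recent call last):
  File "g.py", line 5, in <module>
    print("hit",robot.move_linear(*pose(G,YAW,al,1),v=.1,threshold=6), robot.current_t(),np.round(robot.current_joint_pos(),2))
                ~~~~~~~~~~~~~~~~~^^^^^^^^^^^^^^^^^^^^^^^^^^^^^^^^^^^^
plant.PlanningError: the arm cannot follow that straight line within its joint ranges
```

```bash
cat > i.py <<'E'
from h import *
G=np.array([.5605,.0215,.116])+[-.002,0,.003]
print(np.round(robot.current_joint_pos(),2),robot.current_t())
for fl in(1,-1):
  for al in(.35,.4,.45,.5,.6):
    for b in(0,.06,.12):
        q=robot.inverse_kinematics(*pose(G,YAW,al,fl,b)); print(fl,al,b,None if q is None else np.round(q,2))
E
python3 i.py
```

```text
[-0.23  0.01  0.02  2.28  0.34  0.39  1.02] 18.1333
1 0.35 0 [-0.17  0.31  0.02  2.17  0.2   0.32  1.18]
1 0.35 0.06 [-0.21  0.19  0.05  2.17  0.15  0.45  1.23]
1 0.35 0.12 [-0.22  0.07  0.05  2.14  0.13  0.59  1.24]
1 0.4 0 [-0.18  0.3   0.02  2.2   0.31  0.26  1.07]
1 0.4 0.06 [-0.2   0.17  0.04  2.2   0.22  0.38  1.16]
1 0.4 0.12 [-0.21  0.05  0.03  2.19  0.18  0.52  1.19]
1 0.45 0 [ 0.04  0.31 -0.24  2.22  0.78  0.24  0.61]
1 0.45 0.06 [-0.21  0.16  0.03  2.24  0.32  0.31  1.05]
1 0.45 0.12 [-0.22  0.03  0.02  2.23  0.25  0.45  1.12]
1 0.5 0 [ 0.2   0.32 -0.43  2.25  1.19  0.27  0.22]
1 0.5 0.06 [-0.24  0.15  0.05  2.28  0.46  0.25  0.9 ]
1 0.5 0.12 [-0.23  0.01  0.02  2.28  0.34  0.39  1.02]
1 0.6 0 [ 0.76  0.58 -1.17  2.29  1.71  0.66 -0.16]
1 0.6 0.06 [ 0.19  0.17 -0.43  2.34  1.3   0.23  0.07]
1 0.6 0.12 [-0.24 -0.01 -0.    2.37  0.68  0.26  0.66]
-1 0.35 0 [-1.    0.54  1.11  2.21 -1.04  0.52 -0.78]
-1 0.35 0.06 [-1.1   0.34  1.14  2.2  -0.6   0.51 -1.17]
-1 0.35 0.12 [-1.25  0.1   1.17  2.18 -0.07  0.58 -1.67]
-1 0.4 0 [-0.89  0.43  0.92  2.24 -0.93  0.35 -0.88]
-1 0.4 0.06 [-1.12  0.31  1.15  2.24 -0.62  0.43 -1.15]
-1 0.4 0.12 [-1.3   0.04  1.18  2.23  0.08  0.51 -1.82]
-1 0.45 0 [-0.76  0.36  0.72  2.27 -0.82  0.22 -0.98]
-1 0.45 0.06 [-1.15  0.29  1.16  2.28 -0.67  0.35 -1.11]
-1 0.45 0.12 [-0.89  0.    0.72  2.26  0.23  0.45 -1.99]
-1 0.5 0 None
-1 0.5 0.06 [-1.17  0.28  1.17  2.32 -0.76  0.27 -1.03]
-1 0.5 0.12 [-0.23  0.01  0.02  2.28  0.34  0.39  1.02]
-1 0.6 0 [ 0.02  0.3  -0.23  2.32  1.87  0.22  2.66]
-1 0.6 0.06 None
-1 0.6 0.12 [ 0.   -0.   -0.24  2.36  0.68  0.26 -2.48]
```

```bash
sed -i 's/^al=.5;/al=.4;/' g.py; python3 g.py
```

```text
hit False 19.9833 [-0.22  0.3   0.07  2.21  0.25  0.25  1.13]
0.00965209846941871 29.94356470182538 [-0.53997384  0.17753213  0.04164502]
[ 0.77861044 -0.02665951 -0.64740135] [0.01938226 0.58391962 0.01691599]
22.7667 0.010049853234477126
[]
[(0.71, array([0.604, 0.025, 0.153]))]
exp dish [0.60555348 0.01980614 0.15286456]
```

View pics/up_c.png

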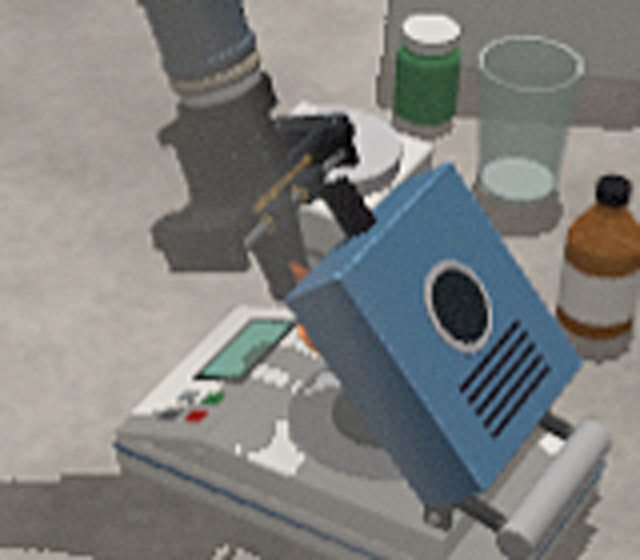

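The dish is off its support and level under the open hood; network z is 0.153 against 0.153 expected, and the gripper is clear of the handle near (345,205) in the crop. Next: pull it out toward the robot and carry it to the tile.

```bash
cat >> h.py <<'E'
def tcp_for(c,z,head,al=.4): # TCP pose for dish centre c, underside z
    M=ori(head,al,1); return np.array([*(np.array(c)-.0631*M[:2,2]/np.sin(al)),z+.0155]), R.from_matrix(M).as_rotvec()
E
cat > k.py <<'E'
from h import *
def tryl(p,v):
    try: robot.move_linear(*p,v=v); print("ok",np.round(robot.current_joint_pos(),2),robot.current_t()); return True
    except robot.PlanningError as e: print("fail",e); return False
for x,z in((-.08,.135),(-.08,.15),(-.07,.16),(-.06,.15)):
    if tryl(tcp_for(an(x,0,0)[:2],z,YAW),.08): break
else: raise SystemExit
for hd in(-1.3,-1.45,-1.15,-1.0):
    if tryl(tcp_for(TILE,.12,hd),.1): break
else: raise SystemExit
print(hd)
E
python3 k.py
```

```text
ok [-0.26  0.07  0.04  2.35  0.31  0.35  1.02] 24.0667
ok [-0.1   0.16  0.38  2.3   0.56  0.55  0.08] 27.1083
-1.3
```

```bash
cat > l.py <<'E'
from h import *
print("exp",TILE,robot.current_gripper_width())
for n in("side","top"):
    snap(n,"hov_"+n)
    for t in("dish","dish_grip","tile","kernel1"): print(n,t,[(round(d["p"],2),np.round(w(n,d["position"]),3)) for d in robot.pinpoint(n,t)[:4]])
a=cv2.imread("pics/hov_side.png")[190:360,130:330];b=cv2.imread("pics/hov_top.png")[160:330,290:490]
cv2.imwrite("pics/hov_c.png",cv2.resize(np.hstack([a,b]),None,fx=2,fy=2,interpolation=2))
E
python3 l.py
```

```text
exp [ 0.4155 -0.3135] 0.009701139988292817
side dish []
side dish_grip [(0.73, array([ 0.397, -0.243,  0.145]))]
side tile [(0.89, array([ 0.416, -0.314, -0.002])), (0.63, array([ 0.171, -0.299,  0.001]))]
side kernel1 [(0.58, array([ 0.425, -0.292,  0.124])), (0.5, array([ 0.436, -0.325,  0.126])), (0.45, array([ 0.397, -0.316,  0.118]))]
top dish [(0.6, array([ 0.421, -0.306,  0.12 ]))]
top dish_grip [(0.95, array([ 0.401, -0.245,  0.145]))]
top tile [(0.85, array([ 0.416, -0.314, -0.002])), (0.72, array([ 0.175, -0.297,  0.002])), (0.59, array([ 0.653, -0.412, -0.001])), (0.18, array([ 0.562, -0.548, -0.002]))]
top kernel1 [(0.71, array([ 0.401, -0.565,  0.001])), (0.48, array([ 0.437, -0.321,  0.118])), (0.45, array([ 0.425, -0.29 ,  0.125])), (0.39, array([ 0.394, -0.313,  0.122]))]
```

View pics/hov_c.png

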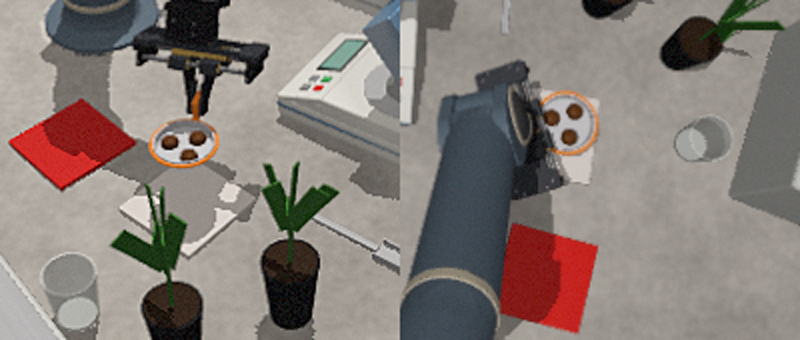

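The crop shows all three kernel halves in the dish at (180,145), hovering over the white tile. It sits about 6 mm toward +y, so I'll correct that while lowering.

```bash
cat > m.py <<'E'
from h import *
c=TILE+[-.003,-.006]; hd=-1.3
robot.move_linear(*tcp_for(c,.12,hd),v=.05)
robot.move_linear(*tcp_for(c,.025,hd),v=.06)
print(robot.current_wrist_force())
print(robot.move_linear(*tcp_for(c,.004,hd),v=.012,threshold=2),robot.current_position()[2]-.0155,robot.current_wrist_force(),robot.current_t())
snap("top","dn_top"); snap("side","dn_side")
for n in("side","top"):
    for t in("dish","dish_grip"): print(n,t,[(round(d["p"],2),np.round(w(n,d["position"]),3)) for d in robot.pinpoint(n,t)[:3]])
E
python3 m.py
```

```text
[-0.03451158  0.67156616 -1.66929899]
True 0.009838278777101181 [-0.45527838  1.40156512  4.25262827] 30.8083
side dish [(0.81, array([ 0.414, -0.313,  0.013]))]
side dish_grip [(0.81, array([ 0.393, -0.249,  0.04 ]))]
top dish [(0.86, array([ 0.415, -0.314,  0.013])), (0.46, array([ 0.56 ,  0.493, -0.004]))]
top dish_grip [(0.87, array([ 0.394, -0.25 ,  0.035]))]
```

```bash
cat > n.py <<'E'
from h import *
robot.move_gripper(.05); robot.hold(.2)
p=robot.current_position(); M=ori(-1.3,.4,1)
robot.move_linear(p-M[:,2]*.12,v=.1); robot.move_linear(robot.current_position()+[-.06,.0,.06],v=.15)
robot.hold(.5)
for n in("side","top"):
    snap(n,"end_"+n)
    for t in("dish","kernel1","hood_grip"): print(n,t,[(round(d["p"],2),np.round(w(n,d["position"]),3)) for d in robot.pinpoint(n,t)[:4]])
a=cv2.imread("pics/end_side.png")[150:400,120:410]
cv2.imwrite("pics/end_c.png",cv2.resize(a,None,fx=2.4,fy=2.4,interpolation=2)); print(robot.current_t(),robot.current_wrist_force())
E
python3 n.py
```

```text
side dish []
side kernel1 [(0.66, array([ 0.415, -0.317,  0.012])), (0.44, array([ 0.393, -0.324,  0.011])), (0.43, array([ 0.43 , -0.331,  0.012])), (0.41, array([ 0.421, -0.296,  0.015]))]
side hood_grip [(0.95, array([0.579, 0.018, 0.285]))]
top dish [(0.55, array([ 0.414, -0.312,  0.009]))]
top kernel1 [(0.61, array([ 0.422, -0.294,  0.015])), (0.59, array([ 0.392, -0.32 ,  0.011])), (0.38, array([ 0.435, -0.335,  0.01 ])), (0.29, array([ 0.652, -0.407,  0.001]))]
top hood_grip [(0.84, array([0.581, 0.019, 0.276]))]
35.2167 [ 0.40695942 -0.06940455  0.64439735]
```

View pics/end_c.png

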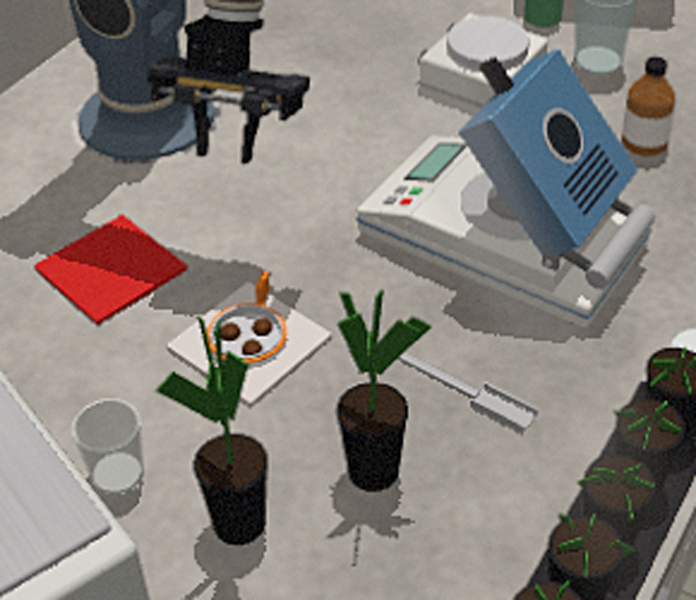

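The crop shows the dish with its three kernels in the middle of the white tile at (248,335), the hood standing open, and the gripper clear of everything.

```bash
python3 -c "
from plant import robot
print(robot.sign_off())"
```

```text
the job is handed in; nothing more can be done
None
```

The job is handed in at about 35 s of the 64 s allowed: the hood stands open by itself, the dish with all three kernel halves sits in the middle of the white tile (within about 2 mm by the cameras), and I saw nothing else on the bench moved.

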